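Right the tipped dice flask in its cup

TASK

Two round-bottomed flasks stand in wooden cups on the desk, and one has tipped over against the rim of its cup. Push the leaning flask back upright, keeping its round bulb down in its own cup, so that it stays standing by itself. Leave the other flask standing and do not shift the computer mouse.

Things in the scene. Friction and masses are not known exactly. Their poses are not given: they have to be found in the camera images.
- flask: the leaning white glazed flask, about 0.1 to 0.19 kg. Origin at the centre of its ball-shaped bulb (60 mm across); z axis along the neck to the cork, vertical when upright. It starts leaning about 54 degrees, in any direction, its neck on the cup's rim. The bulb turns in the cup like a ball joint with slight friction: it stays at the angle at which it is left; 1 to 4 N at the top move it
- cup_centre (a point): the point of the leaning flask's cup where the bulb's centre sits, 41 mm above the desk on the cup's axis. The cup is an upright wooden tube fastened to the desk, 71 mm outer and 64 mm inner diameter, rim 49 mm above the desk; the bulb rests on a narrower ring inside
- spare_flask: an identical flask that already stands upright in an identical cup, 19 cm or more away between the axes; its top is 117 mm above the desk. Same origin and axes; leave it alone
- spare_cup_centre (a point): the same point of the upright flask's cup
- mouse: blue computer mouse, 112 x 62 x 35 mm, loose; origin at the centre of its underside. The other desk things (glass coaster, dice tower, phone stand) are fixed, at most 155 mm tall and 12 cm or more from the cups' axes
- flask_top (a point): centre of the cork's top on the leaning flask, 76 mm from the bulb's centre along the neck. Cork 20 mm in diameter, 10 mm tall; below it a lip 31 mm in diameter, 60 to 66 mm from the bulb's centre; below that a straight neck 26 mm in diameter down to the bulb

How it is judged:
At the end, for the whole second after the job is handed in: The flask that leaned is upright to within 0.17 rad (about 10 degrees), its bulb seated in its own cup (centre within 6 mm of the cup's seat point), at rest; the other flask also stands upright within 0.17 rad, seated in its cup (angle between each of flask, spare_flask's own z axis and vertical below 0.17 rad and distance between flask and cup_centre below 0.006 m and linear speed of flask below 0.01 m/s and angular speed of flask below 0.05 rad/s and distance between spare_flask and spare_cup_centre below 0.006 m); the robot touches nothing.
It fails at once if the leaning flask's bulb leaves its cup (centre more than 20 mm from its seat point) (distance between flask and cup_centre above 0.02 m).
It fails at once if the other flask is tipped (over 0.35 rad) (angle between spare_flask's own z axis and vertical above 0.35 rad).
It fails at once if the mouse is shifted by more than 30 mm (distance of mouse from where it was at the start of the episode above 0.03 m).
It also fails if it takes over 32 s, if anything falls off the work surface, if the arm or the gripper's body presses on something with over 40 N, if the wrist force passes 120 N, or if a joint passes its speed limit or range.

ROBOT

A 7-joint arm with a two-finger parallel gripper is mounted at the origin on the work surface. World frame = base frame: x ahead of the robot, y to its left, z up, the work surface at z = 0. Lengths are in m, angles in rad, forces in N, time in s.
With the tool pointing down it reaches from about 0.35 to 0.9 m from the base axis. Payload 8.1 kg.
Tool frame: the origin (TCP) lies at the centre of the arm's flange, where the gripper is bolted on; the fingertips stand 178 mm ahead of it and the grasp point (between the pads) lies 159 mm ahead of it; z points along the fingers, y is the line along which they close (so a half turn about z gives the same grasp; the last joint's range is limited). The gripper opens to 92 mm and grips with 3 to 60 N. Pads are 19 mm wide; open, the fingers measure 130 mm over their backs; the gripper's body (75 mm by 190 mm) begins 47 mm behind the grasp point.
Start: joints at [-1.283, 0.434, 0.025, 1.573, -0.012, 1.134, -0.075], TCP at [0.238, 0.578, 0.405] pointing down, gripper open.
Joint ranges: [-2.62, 2.62], [-0.44, 2.09], [-1.27, 1.32], [0.08, 2.57], [-1.32, 4.46], [0.12, 2], [-2.74, 2.74]. Speed limits (rad/s): [2.22, 2.22, 3.01, 3.01, 3.14, 3.14, 3.14].

INTERFACE

Orientations are given as a rotation vector (axis times angle).
In Python, from cell import arm gives the robot as it stands. The module is installed in compiled form; this text tells all that it offers.
- The arm moves only by the shell command python3 -m inch 'ROWS' [FORCE]. ROWS is text: rows parted by semicolons, each of 5 numbers parted by spaces: the shift along the tool's x, y, z in m, then the turn about the tool's z in rad, then the finger opening in m, from 0 to 0.0918. In form: x y z roll fingers; .... A call has 1 to 5 rows; each row is the pose to reach, as a shift and turn from the pose commanded when the call began, along the tool's axes at that moment; what a row does not reach only later rows make up. A row lasts 1/10 s, in which the tool goes at most 50 mm and 8.59 degrees, less where a joint would pass 70% of its speed; a pose out of reach is approached as far as the arm can. A call with a gripper value outside its range is refused whole. The fingers move at their own pace and stop on an object; FORCE is the grip in N (left out, the last holds). Time passes only in rows, so rows that repeat a pose let the fingers close. It gives the time, the measured TCP pose, the force, the opening and the grip force at its end, in the units of the state.
- arm.observe(): the state, without advancing time (a new reading comes with each control period).
- arm.get_image(name): name is "side" or "top" or "wrist"; returns the picture (384x512x3 uint8, red, green, blue); there is no depth.
- arm.get_calibration(name): a dict with "intrinsics" (3x3 intrinsics, pixels), "pose" (4x4, takes a point from camera to world coordinates). Camera axes: x right, y up, looking along -z (the intrinsics and any distortion apply to the point x, -y, -z); pixel columns grow to the right and rows downward; lengths in m; the calibration is good to about 2 mm. The wrist camera is an equidistant fisheye: a pixel r from the principal point sees the ray r / f radians off the axis. A picture is of the moment at which its call begins: read the wrist's pose just before it. get_calibration takes no time and is no camera call; for the wrist camera it gives the pose at the moment of the call.
- arm.sign_off(): hands the job in; it is judged then, once.
Trained networks look in the newest picture that a camera, given by its name, has taken for a name from the list of things; names that differ only in an ending like _2 or _b are one class to them, and where a whole thing is asked for, a point or a joint stands for the part that bears it (a point fixed in the world has none). Each returns a list of dicts, best first, with "conf" (0 to 1); they miss things now and then, are a little off and sometimes report something else, mostly with a low value. They report only what shows in the picture. A call takes as long as a camera call.
- arm.look_for(camera, query): "point" ([row, column] in pixels, amid what is visible of it).
- arm.silhouettes(camera, query): "region" (384x512 bool, what is visible of it) and "point" ([row, column] in pixels, amid what is visible of it).
- arm.place_of(camera, query): "point" ([row, column] in pixels: a listed point, or the origin of a listed thing).
The state is a dict: "clock": time; "joints": joint angles; "dq": joint speeds; "joint_efforts": joint torques, N m; "position": TCP position; "ee_rot": TCP orientation; "force": force on the tool from outside, world axes, zero at the start; "ft_torque": the same for the moment, N m; "width": opening from 0.0 (shut) to 1.0 (fully open); "gripper_force": force on a finger pad.
Only numpy, scipy, OpenCV 4.12 (cv2) and the standard library are available. Lean on these libraries where they do the work, as an engineer would, in place of code of your own. Each camera call takes 0.05 s, during which the arm holds its last target. There are 200 camera calls.

## Working session

There is one attempt and no reset: what is moved stays moved. The work goes in short steps, Python scripts to look and compute and a shell command to move; the robot and the scene stay as the last step left them, time stands still between calls to the robot, and variables do not carry over. Pictures are saved under pics/ and viewed, at most 10 in all, crops included, and the job is handed in when it is done.

```bash
mkdir -p pics
cat > h.py <<'E'
import numpy as np, cv2
from cell import arm
def ray(cam,p):
    c=arm.get_calibration(cam);K=np.array(c["intrinsics"]);T=np.array(c["pose"])
    v=np.array([(p[1]-K[0,2])/K[0,0],(p[0]-K[1,2])/K[1,1]])
    if cam=="wrist":
        r=np.linalg.norm(v)+1e-9; d=np.array([*(v/r*np.sin(r)),np.cos(r)])
    else: d=np.array([*v,1.])
    d=T[:3,:3]@(d*[1,-1,-1]); return T[:3,3],d/np.linalg.norm(d)
def atz(cam,p,z):
    o,d=ray(cam,p); return o+d*(z-o[2])/d[2]
def tri(rs):
    A=sum(np.eye(3)-np.outer(d,d) for o,d in rs);b=sum((np.eye(3)-np.outer(d,d))@o for o,d in rs)
    return np.linalg.solve(A,b)
E
python3 - <<'E'
from h import *
np.set_printoptions(precision=3,suppress=True)
s=arm.observe();print(s["clock"],s["position"],s["ee_rot"])
ims=[]
for c in("top","side"):
    im=arm.get_image(c);ims.append(im)
    for q,z in(("flask",.041),("flask_top",.086),("cup_centre",.041),("spare_flask",.041),("spare_cup_centre",.041),("mouse",0)):
        for r in arm.place_of(c,q)[:3]: print(c,q,round(r["conf"],2),np.array(r["point"]),atz(c,r["point"],z))
cv2.imwrite("pics/a.png",cv2.resize(np.hstack(ims),(800,300))[:,:,::-1])
E
```

```text
0.0 [0.238 0.578 0.404] [-0.61  -3.082  0.002]
top flask 0.69 [176.1 163.7] [0.623 0.106 0.041]
top flask 0.67 [208.5 159. ] [0.551 0.113 0.041]
top flask_top 0.83 [175.8 164.2] [0.616 0.094 0.086]
top cup_centre 0.91 [205.8 160.2] [0.557 0.111 0.041]
top spare_flask 0.56 [185.6 266.8] [ 0.604 -0.124  0.041]
top spare_cup_centre 0.78 [186.4 264.9] [ 0.602 -0.12   0.041]
top mouse 0.6 [246.2 365.5] [ 0.475 -0.347  0.   ]
side flask 0.94 [162.2 196.6] [0.572 0.125 0.041]
side flask_top 0.89 [146.6 211.2] [0.612 0.103 0.086]
side spare_flask 0.87 [198.5 266.6] [ 0.603 -0.118  0.041]
side spare_cup_centre 0.56 [196.9 269.3] [ 0.613 -0.119  0.041]
side mouse 0.69 [289.1 298.9] [ 0.473 -0.345  0.   ]
```

View pics/a.png

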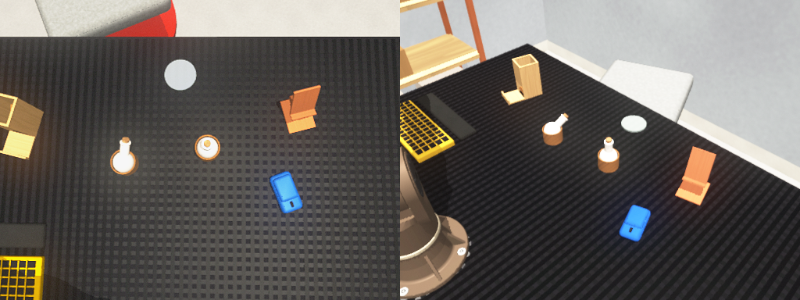

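The left flask (cup about pixel (160,206) in the top picture) leans away, along +x and slightly −y. I plan to straddle it with open fingers and push with the far finger, so next I'm working out the shift.

```bash
cat >> h.py <<'E'
from scipy.spatial.transform import Rotation as Ro
np.set_printoptions(precision=4,suppress=True)
def plan(tcp,yang):
    s=arm.observe();R=Ro.from_rotvec(s["ee_rot"]).as_matrix()
    cur=np.arctan2(R[1,1],R[0,1]); r=(cur-yang+np.pi/2)%np.pi-np.pi/2
    print("clock",s["clock"],"pos",s["position"],"F",s["force"],"j7",s["joints"][6],"yaw",cur)
    print("shift",R.T@(np.array(tcp)-s["position"]),"roll",r)
E
python3 - <<'E'
from h import *
plan([.57,.105,.40],np.arctan2(-.013,.058))
E
```

```text
clock 0.7 pos [0.2381 0.5779 0.4048] F [0.0555 0.1367 0.557 ] j7 -0.0750569080708784 yaw 1.1799633138856855
shift [-0.487  -0.3108  0.0047] roll 1.4004570752523575
```

```bash
python3 -m inch '-.04 -.026 0 .14 .0918; -.08 -.052 0 .28 .0918; -.12 -.078 0 .42 .0918; -.16 -.104 0 .56 .0918; -.2 -.13 0 .7 .0918'
python3 - <<'E'
from h import *
plan([.57,.105,.40],np.arctan2(-.013,.058))
E
```

```text
clock: 1.2
position: [0.3743, 0.3798, 0.405]
ee_rot: [-1.637, -2.681, -0.001]
force: [1.0, 0.2, 0.2]
width: 0.998
gripper_force: 0.0
clock 1.2 pos [0.3743 0.3798 0.405 ] F [0.9594 0.2175 0.1782] j7 -0.33967450868813476 yaw 0.4742849867252395
shift [-0.3338  0.0486  0.0049] roll 0.6947787480919114
```

```bash
python3 -m inch '-.046 .007 0 .14 .0918; -.093 .0135 0 .28 .0918; -.139 .02 0 .42 .0918; -.185 .027 0 .56 .0918; -.23 .0335 0 .69 .0918'
python3 - <<'E'
from h import *
plan([.57,.105,.36],np.arctan2(-.013,.058))
E
```

```text
clock: 1.7
position: [0.5102, 0.1912, 0.4051]
ee_rot: [-2.448, -1.969, -0.002]
force: [0.4, 0.5, -0.1]
width: 1.002
gripper_force: 0.0
clock 1.7 pos [0.5102 0.1912 0.4051] F [ 0.4481  0.4564 -0.1191] j7 -0.5033908875140876 yaw -0.2157447095016203
shift [-0.0714  0.0768  0.0451] roll 0.004749051865051257
```

```bash
python3 -m inch '-.024 .025 0 0 .0918; -.048 .05 0 0 .0918; -.071 .076 0 0 .0918; -.071 .076 0 0 .0918; -.071 .076 0 0 .0918'
python3 - <<'E'
from h import *
R={}
for c in("wrist","top","side"):
    im=arm.get_image(c)
    if c=="wrist": cv2.imwrite("pics/b.png",im[:,:,::-1])
    for q,z in(("flask",.041),("flask_top",.086),("cup_centre",.041)):
        for r in arm.place_of(c,q)[:2]:
            R.setdefault(q,[]).append(ray(c,r["point"]))
            print(c,q,round(r["conf"],2),np.array(r["point"]),atz(c,r["point"],z))
for q in R:
    if len(R[q])>1: print(q,tri(R[q]))
plan([.585,.1,.36],np.arctan2(-.013,.058))
E
```

```text
clock: 2.2
position: [0.5691, 0.1069, 0.4047]
ee_rot: [-2.444, -1.974, 0.0]
force: [0.1, 0.6, -0.7]
width: 1.0
gripper_force: 0.0
wrist flask 0.66 [177.8 243.4] [0.5555 0.1163 0.041 ]
wrist flask_top 0.85 [187.2 296.8] [0.6104 0.103  0.086 ]
top flask 0.58 [207.7 160.1] [0.5525 0.1108 0.041 ]
top flask_top 0.72 [175.6 161.8] [0.6164 0.0993 0.086 ]
top cup_centre 0.7 [203.7 161. ] [0.5614 0.1092 0.041 ]
side flask 0.74 [165.6 194.2] [0.5578 0.118  0.041 ]
side flask_top 0.86 [149.7 211.5] [0.603 0.092 0.086]
flask [0.5545 0.1139 0.0428]
flask_top [0.6136 0.1016 0.0764]
clock 2.8 pos [0.5689 0.1078 0.4048] F [ 0.501  -0.0962 -0.204 ] j7 -0.29206023431968303 yaw -0.2098607167492477
shift [-0.0043  0.0174  0.0448] roll 0.01063304461742387
```

View pics/b.png

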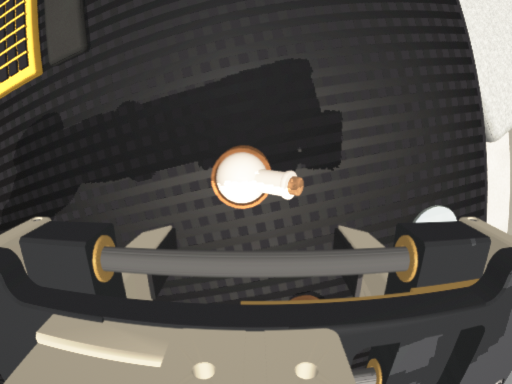

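The cup rim is centred near (178,241) and the cork is at (187,296). That puts the cup at about (0.556, 0.1135), with the lean at −12°. I'll centre the open gripper 28 mm along the lean and descend.

```bash
python3 - <<'E'
from h import *
print(atz("wrist",[178,241],.049))
plan([.5834,.1076,.30],np.arctan2(-.0125,.057))
E
python3 -m inch '0 .007 .03 0 .0918; 0 .0135 .06 0 .0918; 0 .0135 .09 0 .0918; 0 .0135 .105 0 .0918; 0 .0135 .105 0 .0918'
python3 - <<'E'
from h import *
im=arm.get_image("wrist");cv2.imwrite("pics/c.png",im[:,:,::-1])
for q,z in(("flask",.041),("flask_top",.086)):
    for r in arm.place_of("wrist",q)[:2]: print(q,round(r["conf"],2),np.array(r["point"]),atz("wrist",r["point"],z))
plan([.5834,.1076,.246],np.arctan2(-.0125,.057))
E
```

```text
[0.5539 0.1168 0.049 ]
clock 2.8 pos [0.5689 0.1078 0.4048] F [ 0.501  -0.0962 -0.204 ] j7 -0.29206023431968303 yaw -0.2098607167492477
shift [0.0028 0.0143 0.1048] roll 0.0060201322599062745
clock: 3.3
position: [0.5813, 0.1048, 0.2975]
ee_rot: [-2.441, -1.975, 0.006]
force: [-0.7, 0.3, 0.7]
width: 1.0
gripper_force: 0.0
flask 0.61 [200.8 224.9] [0.5582 0.1136 0.041 ]
flask_top 0.61 [217.  306.4] [0.6178 0.1009 0.086 ]
clock 3.45 pos [0.5826 0.1048 0.3007] F [ 0.0248 -0.3715  0.2633] j7 -0.21790934330538786 yaw -0.21026702227151392
shift [0.0029 0.0001 0.0547] roll 0.005613826737639993
```

View pics/c.png

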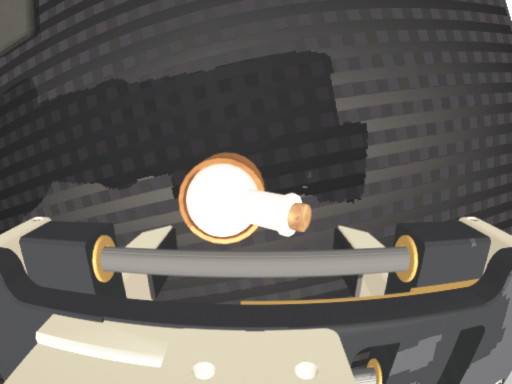

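```bash
python3 -m inch '.003 .003 .015 0 .0918; .003 .003 .03 0 .0918; .003 .003 .042 0 .0918; .003 .003 .054 0 .0918; .003 .003 .054 0 .0918'
python3 - <<'E'
from h import *
im=arm.get_image("wrist");cv2.imwrite("pics/d.png",im[:,:,::-1])
for q,z in(("flask",.041),("flask_top",.086)):
    for r in arm.place_of("wrist",q)[:2]: print(q,round(r["conf"],2),np.array(r["point"]),atz("wrist",r["point"],z))
plan([.557,.1145,.246],np.arctan2(-.0125,.057))
E
```

```text
clock: 3.95
position: [0.5852, 0.1073, 0.2444]
ee_rot: [-2.441, -1.976, 0.003]
force: [-1.3, -0.1, 0.4]
width: 0.995
gripper_force: 0.3
flask 0.96 [224.5 210.1] [0.5566 0.1147 0.041 ]
flask_top 0.89 [256.3 311.5] [0.6141 0.1002 0.086 ]
clock 4.1 pos [0.5859 0.1071 0.246 ] F [ 0.2815  0.5312 -0.3017] j7 -0.18598473432217008 yaw -0.21018370297986946
shift [ 0.0012 -0.0298 -0.    ] roll 0.0056971460292845055
```

View pics/d.png

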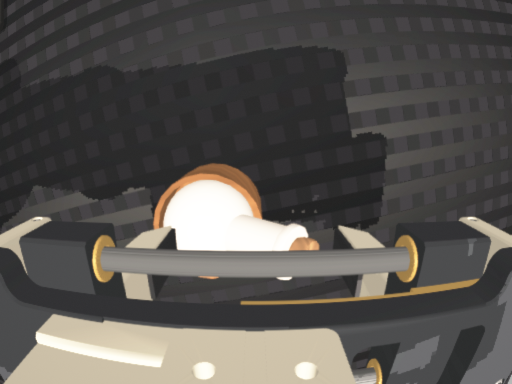

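```bash
python3 -m inch '.001 -.006 0 0 .0918; .001 -.012 0 0 .0918; .001 -.018 0 0 .0918; .001 -.024 0 0 .0918; .001 -.03 0 0 .0918' 8; python3 -m inch '0 0 0 0 .086; 0 0 0 0 .08; 0 0 0 0 .074; 0 0 0 0 .068; 0 0 0 0 .062'
python3 - <<'E'
from h import *
im=arm.get_image("wrist");cv2.imwrite("pics/e.png",im[:,:,::-1])
for q,z in(("flask",.041),("flask_top",.11)):
    for r in arm.place_of("wrist",q)[:2]: print(q,round(r["conf"],2),np.array(r["point"]),atz("wrist",r["point"],z))
plan([.557,.1145,.246],np.arctan2(-.0125,.057))
E
```

```text
clock: 4.6
position: [0.5561, 0.1145, 0.246]
ee_rot: [2.442, 1.976, 0.001]
force: [1.2, 0.4, 0.8]
width: 0.999
gripper_force: 0.4
clock: 5.1
position: [0.5566, 0.1143, 0.2456]
ee_rot: [-2.442, -1.976, 0.0]
force: [-0.0, -0.1, -0.3]
width: 0.704
gripper_force: 0.1
flask 0.79 [226.3 251.1] [0.5535 0.1153 0.041 ]
flask_top 0.94 [277.1 303.1] [0.5768 0.1106 0.11  ]
clock 5.25 pos [0.5565 0.1143 0.2456] F [ 0.833  -0.5109  0.7789] j7 -0.20806062741653833 yaw -0.21021313400110603
shift [ 0.0003  0.0005 -0.0004] roll 0.005667715008047969
```

View pics/e.png

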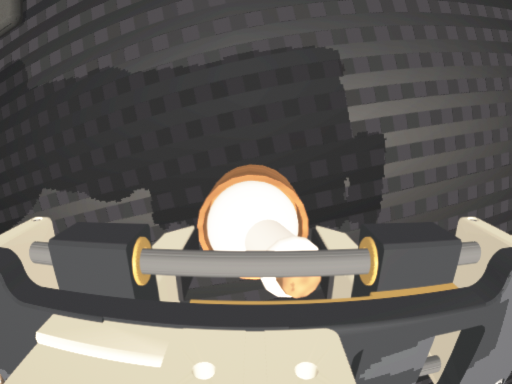

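The flask is rising, with its cork now at (277,303) and still against the far finger. I'll keep closing.

```bash
python3 -m inch '0 0 0 0 .056; 0 0 0 0 .05; 0 0 0 0 .044; 0 0 0 0 .039; 0 0 0 0 .035'; python3 -m inch '0 0 0 0 .033; 0 0 0 0 .032; 0 0 0 0 .032'
python3 - <<'E'
from h import *
im=arm.get_image("wrist");ims=[im]
R={}
for c in("wrist","top","side"):
    if c!="wrist": ims.append(arm.get_image(c))
    for q,z in(("flask",.041),("flask_top",.117)):
        for r in arm.place_of(c,q)[:2]: print(c,q,round(r["conf"],2),np.array(r["point"]),atz(c,r["point"],z))
cv2.imwrite("pics/f.png",np.hstack([cv2.resize(ims[0],(400,300)),cv2.resize(ims[2][90:240,120:320],(400,300))])[:,:,::-1])
E
```

```text
clock: 5.75
position: [0.5565, 0.1144, 0.2457]
ee_rot: [-2.442, -1.976, -0.0]
force: [0.3, -0.5, 0.9]
width: 0.4
gripper_force: 0.1
clock: 6.05
position: [0.5566, 0.1144, 0.2457]
ee_rot: [-2.442, -1.976, -0.0]
force: [-0.0, 0.1, -0.0]
width: 0.348
gripper_force: 0.1
wrist flask 0.91 [226.1 250.9] [0.5535 0.1155 0.041 ]
wrist flask_top 0.75 [283.6 254.2] [0.556  0.1161 0.117 ]
top flask 0.75 [206.1 159.2] [0.556 0.113 0.041]
top flask_top 0.78 [199.8 149.4] [0.5604 0.1155 0.117 ]
side flask 0.81 [166.  195.1] [0.5584 0.1149 0.041 ]
side flask_top 0.81 [145.2 190. ] [0.5504 0.1157 0.117 ]
```

View pics/f.png

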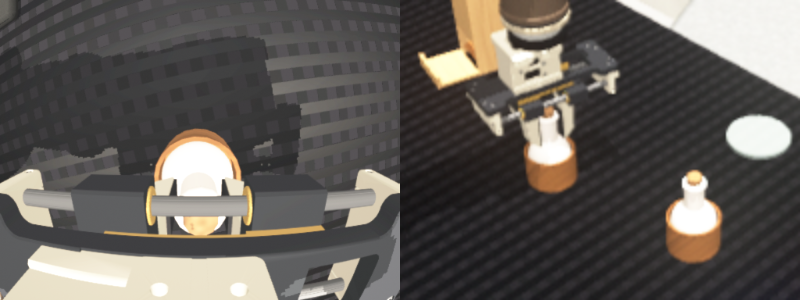

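The flask stands upright between the fingers: the cork is over the cup centre to within about 2 mm. Now I'll open, lift straight up and check.

```bash
python3 -m inch '0 0 0 0 .038; 0 0 0 0 .045; 0 0 0 0 .055; 0 0 0 0 .065; 0 0 0 0 .07'; python3 -m inch '0 0 -.02 0 .07; 0 0 -.05 0 .07; 0 0 -.09 0 .07; 0 0 -.13 0 .07; 0 0 -.15 0 .07';python3 -m inch '0 0 0 0 .07; 0 0 0 0 .07; 0 0 0 0 .07; 0 0 0 0 .07; 0 0 0 0 .07'
python3 - <<'E'
from h import *
ims=[]
for c in("wrist","side"):
    ims.append(arm.get_image(c))
    for q,z in(("flask",.041),("flask_top",.117),("spare_flask",.041)):
        for r in arm.place_of(c,q)[:2]: print(c,q,round(r["conf"],2),np.array(r["point"]),atz(c,r["point"],z))
print(arm.observe()["clock"],arm.observe()["force"])
cv2.imwrite("pics/g.png",np.hstack([cv2.resize(ims[0],(400,300)),cv2.resize(ims[1][90:240,120:320],(400,300))])[:,:,::-1])
E
```

```text
clock: 7.0
position: [0.5566, 0.1144, 0.2457]
ee_rot: [-2.442, -1.976, -0.0]
force: [0.5, -0.5, -0.1]
width: 0.698
gripper_force: 0.0
clock: 7.5
position: [0.5571, 0.1141, 0.3992]
ee_rot: [2.441, 1.975, 0.006]
force: [1.1, 0.5, 0.2]
width: 0.762
gripper_force: 0.0
clock: 8.0
position: [0.5564, 0.1143, 0.3948]
ee_rot: [-2.442, -1.976, 0.003]
force: [-0.1, 0.1, 0.4]
width: 0.76
gripper_force: 0.0
wrist flask 0.7 [182.3 257.2] [0.5584 0.1147 0.041 ]
wrist flask_top 0.87 [196.9 254.1] [0.5555 0.1167 0.117 ]
side flask 0.8 [165.5 194.6] [0.5589 0.1176 0.041 ]
side flask_top 0.81 [146.4 191. ] [0.5489 0.1096 0.117 ]
side spare_flask 0.84 [198.4 265.3] [ 0.6013 -0.1158  0.041 ]
8.4 [-0.0295  0.147  -0.1791]
```

View pics/g.png

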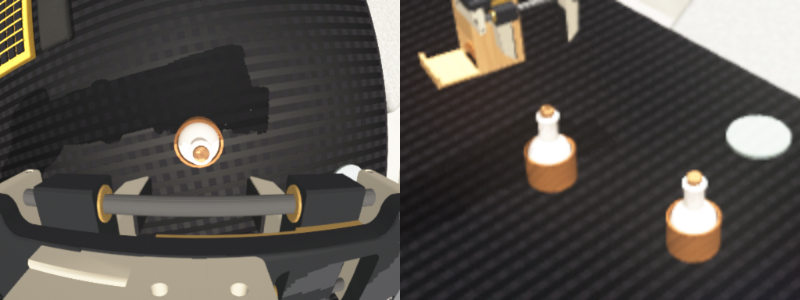

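Released and standing, but in the side crop the cork (546,111) sits slightly left of the bulb axis. I'll check the tilt by fitting it from all views.

Run:
```python
from h import *
def proj(cam,P):
    c=arm.get_calibration(cam);K=np.array(c["intrinsics"]);T=np.array(c["pose"])
    q=(T[:3,:3].T@(np.array(P)-T[:3,3]))*[1,-1,-1]
    return (K@(q/q[2]))[1::-1]
B,Tp=[],[]
for c in("wrist","side","top"):
  for k in range(3):
    im=arm.get_image(c)
    for q,L in(("flask",B),("flask_top",Tp)):
        r=arm.place_of(c,q)
        for d in r[:1]:
            L.append(ray(c,d["point"]))
            if k==0: print(c,q,np.array(d["point"]),d["conf"], None if c=="wrist" else proj(c,[.5565,.1145,.117 if q=="flask_top" else .041]))
  if c=="side":
    cv2.imwrite("pics/h.png",cv2.resize(im[125:215,170:290],(800,600),interpolation=cv2.INTER_CUBIC)[:,:,::-1])
    print("axis px", proj(c,[.5565,.1145,.041]),proj(c,[.5565,.1145,.117]),"spare",proj(c,[.603,-.119,.041]),proj(c,[.603,-.119,.117]))
b,t=tri(B),tri(Tp);print(b,t,t-b,np.degrees(np.arctan2(np.hypot(*(t-b)[:2]),.076)))
```

```text
wrist flask [183.8 250.9] 0.79 None
wrist flask_top [197.6 257.2] 0.72 None
side flask [166.7 196.6] 0.93 [166.3782 194.6468]
side flask_top [164.6 194.6] 0.52 [144.4095 192.0543]
axis px [166.3782 194.6468] [144.4095 192.0543] spare [198.6833 266.6446] [176.2475 266.9635]
top flask [206.1 160.4] 0.71 [205.864  158.5272]
top flask_top [197.7 150.4] 0.92 [201.6831 149.8215]
[0.5532 0.1142 0.0438] [0.5584 0.1142 0.0996] [ 0.0052 -0.0001  0.0558] 3.9044355576158964
```

View pics/h.png

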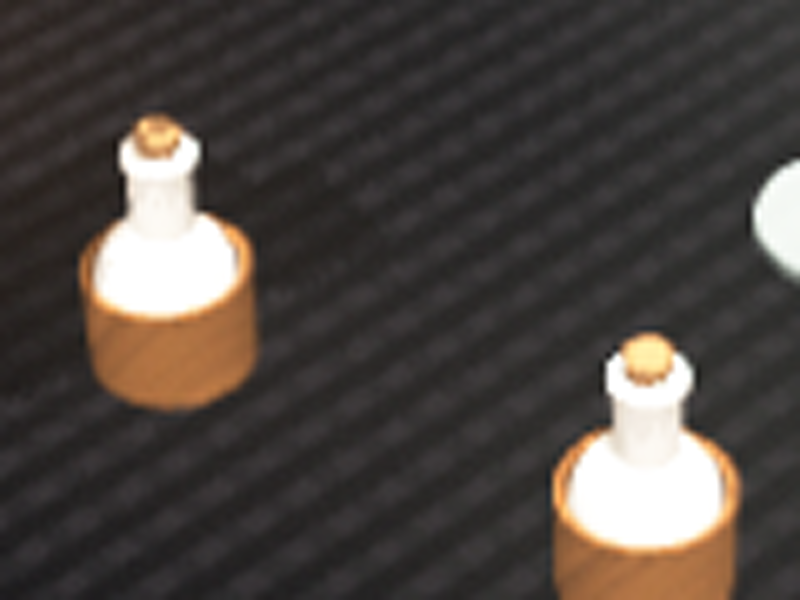

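```bash
python3 -c "
from cell import arm
print(arm.sign_off())"
```

```text
the job is handed in; nothing more can be done
None
```

I pushed the leaning flask back upright in its own cup, tilted by about 4° or less by my camera estimate. The arm never went near the other flask or the mouse. I handed the job in with the gripper clear, but the interface gave no pass/fail verdict.

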